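# Put the reference specimen away and latch its sealed case

## Task

Put the round reference specimen from the measuring stage back into its nest in the open storage case so that it sits flat on the bottom, then swing the lid over and press its front edge down against the rubber gasket until the spring catch snaps over it and holds it shut by itself. Never push on the lid with more than 25 N, and do not disturb the bottle, the wrench or the mug.

Things in the scene. Friction and masses are not known exactly. Their poses are not given: they have to be found in the camera images.
- specimen: (All sizes here in mm.) Steel disc, diameter 60, height 16, with a round aluminium grip knob of diameter 24 and height 22 standing in its middle (38 high in all, 0.25 kg). Loose. Origin: centre of the underside; z up. It starts on the measuring stage, a flat dark plate 150 x 150 whose top is 30 above the table.
- case: Black storage case, fixed to the table: 170 (x) by 200 (y), rim 72 above the table, walls 6 thick. Origin: centre of the underside, on the table. The lid is hinged along its +x side; the catch is in the middle of the outside of the -x (front) wall. A grey insert fills it up to 42 above the table and has one round nest, 63.5 wide, 12 deep, with a black floor.
- nest (a point): Centre of the nest's floor, 30 above the table, 17 in front of (-x of) the case's middle; axes as the case's. A seated specimen's origin lies here, its disc then standing 4 above the insert and its knob top 68 above the table; one lying on the insert blocks the lid.
- lid (a joint): Lid angle in rad about the case's y axis: 0 about level, growing as it opens; 1.4 to 1.65 (nearly upright) at the start. Stiff, damped hinge: it stays when upright, sinks slowly below about 0.8. Uncaught it rises again and rests on the gasket at 0.08 to 0.155; caught it rests between -0.01 and 0.068. The push on the pad needed to make it catch is 13 to 17 N.
- lid_hinge (a point): Middle of the hinge axis, 88 behind (+x of) the case's middle, 80 above the table. The lid is a plate 204 wide reaching 176 from this axis (lip 188), outer face 5 from the axis plane, inner face 7. This frame turns with the lid: -x points along the lid to its front edge, +z out of its outer face.
- lid_pad (a point): Middle of a thin rubber push pad 30 x 50 on the lid's outer face, 146 from the hinge axis; turns with the lid, +z out of the outer face.
- bottle: Bystander: white bottle, diameter 48, 130 high, loose; origin under its centre.
- wrench: Bystander: steel wrench 140 long, lying loose along its x axis.
- mug: Bystander: white mug, diameter 76, 90 high, loose; origin under its centre.
- front (a point): On the case: middle of the front wall's rim, 72 above the table, 85 in front of the case's middle. In front of it stands a steel catch 36 wide, about 100 high, with a sprung hook pointing to the case. The lid's steel front lip (60 wide, reaching 15 beyond the wall) pushes the hook aside going down, then the hook snaps over it.
- gasket (a point): Nominal top of the thick rubber gasket at the case's front, 93 high. Gasket and catch are shimmed together: the true height differs from case to case by up to 6 either way and is not measured. The push is 3 N at touch, growing by 0.45 N per mm, more on the hook; it drops by about 6 N as the lip passes the hook's tip (10 to 13 mm down); 3 mm lower it has caught, 1.5 mm on is a rigid ledge.
Not all that is in view belongs to the job. Of the things like the specimen, leave any that is green; of the rest the smaller one is meant.

How it is judged:
By the outcome, as a careful person would: the job done as asked, in the order asked, and still so for the second after the job is handed in, with the robot touching nothing.
It also fails if it takes over 72 s, if anything falls off the work surface, if the arm or the gripper's body presses on something with over 40 N, if the wrist force passes 120 N, or if a joint passes its speed limit or range.

## Robot

A 6-joint arm with a two-finger parallel gripper is mounted at the origin on the work surface. World frame = base frame: x ahead of the robot, y to its left, z up, the work surface at z = 0. Lengths are in m, angles in rad, forces in N, time in s.
With the tool pointing down it reaches from about 0.3 to 0.75 m from the base axis. Payload 8.5 kg.
Tool frame: the origin (TCP) lies on the front face of the gripper's body, between the roots of the fingers; the fingertips stand 64 mm ahead of it and the grasp point (between the pads) lies 45 mm ahead of it; z points along the fingers, y is the direction in which the jaws open and shut (so a half turn about z gives the same grasp; the last joint's range is limited). The gripper opens to 88 mm and grips with 3 to 60 N. Pads are 18 mm wide; open, the fingers measure 123 mm over their backs; the gripper's body (75 mm by 187 mm) begins 45 mm behind the grasp point.
Start: joints at [1.054, 0.381, 1.297, -0, 1.464, -0.215], TCP at [0.163, 0.525, 0.303] pointing down, gripper open.
Joint ranges: [-3.11, 3.11], [-0.89, 2.33], [0.22, 2.48], [-1.42, 4.56], [0.17, 2.85], [-2.88, 2.88]. Speed limits (rad/s): [2.39, 2.39, 3.14, 3.14, 3.14, 3.14].

## Interface

Orientations are given as a rotation vector (axis times angle).
In Python, from cell import state, optics, bot gives the robot as it stands.
- The arm moves only by the tool move_arm, never from a script. Its argument "deltas" is a list of rows, each a list of 3 entries, a list of its own where there are three numbers: the finger opening in mm, from 0 to 88.1, then the shift along the tool's x, y, z in mm, then the turn, a rotation vector about the tool's x, y, z in degrees. In form: [[fingers, [dx, dy, dz], [wx, wy, wz]], ...]. A call has 1 to 5 rows; each row shifts and turns the commanded pose from where the row before left it, along the tool's axes as they then stand; what a row does not reach is not made up. A row lasts 1/8 s, in which the tool goes at most 62.5 mm and 10.7 degrees, less where a joint would pass 70% of its speed; a pose out of reach is approached as far as the arm can. A call is refused whole if a number of a shift passes 62.5 or a number of a turn 10.7, either way. A call with a gripper value outside its range is refused whole. The fingers move at their own pace and stop on an object; the grip force is fixed at half the most. Time passes only in rows, so rows that do not move let the fingers close. It gives the time, the measured TCP pose, the force and the opening at its end, in the units of the state.
- state(): the state, without advancing time (a new reading comes with each control period).
- optics.capture(name): name is "scene" or "top" or "wrist"; returns a dict with "pixels" (400x640x3 uint8, red, green, blue), "z_map" (400x640 float32, m along the optical axis (not along the pixel's ray), 0 where there is no reading), "camera_matrix" (3x3 intrinsics, pixels), "D" ([k1, k2, p1, p2, k3] as OpenCV has them; the pictures are not rectified), "eye" and "attitude" of the camera in the world. Camera axes: x right, y up, looking along -z (the intrinsics and any distortion apply to the point x, -y, -z); pixel columns grow to the right and rows downward; lengths in m; the calibration is good to about 2 mm. A picture is of the moment at which its call begins.
- bot.job_done(): hands the job in, once; it reports no verdict.
The state is a dict: "time_s": time; "joint_pos": joint angles; "qd": joint speeds; "tau": joint torques, N m; "ee_pos": TCP position; "tool_rot": TCP orientation; "force": force on the tool from outside, world axes, zero at the start; "wrist_torque": the same for the moment, N m; "finger_gap": opening from 0.0 (shut) to 1.0 (fully open).
Only numpy, scipy, OpenCV 4.12 (cv2) and the standard library are available. Lean on these libraries where they do the work, as an engineer would, in place of code of your own. Each camera call takes 0.05 s, during which the arm holds its last target. There are 200 camera calls.

## Working session

There is one attempt and no reset: what is moved stays moved. The work goes in short steps, Python scripts to look and compute and a tool call to move; the robot and the scene stay as the last step left them, time stands still between calls to the robot, and variables do not carry over. Pictures are saved under pics/ and viewed, about 8 in all and at most 12, crops included, and the job is handed in when it is done.

Besides the shell and the picture viewer there is one more tool, called as a command line: name --argument value ..., lists and objects as JSON in quotes. move_arm: Moves the arm, as the interface text tells. Its arguments: {"type":"object","properties":{"deltas":{"type":"array","items":{"type":"array"}}},"required":["deltas"]}

```bash
mkdir -p pics
cat > h.py <<'E'
import numpy as np, cv2
from scipy.spatial.transform import Rotation as R
from cell import state, optics, bot
def rot(a):
    a=np.array(a,float)
    return a if a.shape==(3,3) else (R.from_rotvec(a).as_matrix() if a.size==3 else R.from_quat(a).as_matrix())
def cap(n,save=None):
    c=optics.capture(n)
    if save: cv2.imwrite('pics/'+save,c['pixels'][:,:,::-1])
    return c
def cloud(c):
    K=np.array(c['camera_matrix']);h,w=c['z_map'].shape
    u,v=np.meshgrid(np.arange(w),np.arange(h))
    p=cv2.undistortPoints(np.stack([u,v],-1).reshape(-1,1,2).astype(np.float32),K,np.array(c['D'])).reshape(h,w,2)
    d=np.stack([p[...,0],-p[...,1],-np.ones((h,w))],-1)
    W=d@rot(c['attitude']).T
    return W, W*c['z_map'][...,None]+np.array(c['eye'])
def onplane(c,W,u,v,z):
    d=W[int(round(v)),int(round(u))];e=np.array(c['eye']);return e+d*(z-e[2])/d[2]
E
python3 - <<'E'
from h import *
for n in('scene','top'):
    c=cap(n,n+'1.png');print(n,c['eye'],c['attitude'],c['D'],c['camera_matrix'])
print(state())
E
```

```text
scene [ 1.15451752 -0.38187183  0.80607026] [0.79013477 0.37028647 0.87553598] [-0.07411274  0.          0.          0.          0.        ] [[388.86245319   0.         323.03641369]
 [  0.         388.86245319 197.56178584]
 [  0.           0.           1.        ]]
top [0.36826209 0.09131693 1.15544465] [ 0.11703817 -0.10330512 -1.57291897] [0.0313548 0.        0.        0.        0.       ] [[409.82547853   0.         318.12132938]
 [  0.         409.82547853 205.8329796 ]
 [  0.           0.           1.        ]]
{'time_s': 0.1, 'joint_pos': array([ 1.05372094e+00,  3.81121753e-01,  1.29811375e+00, -2.77813206e-05,
        1.46357357e+00, -2.15303502e-01]), 'qd': array([-0.00097488, -0.00042996, -0.00323643,  0.00041783,  0.00079682,
       -0.00047959]), 'tau': array([ 4.44740333e-03, -4.38653541e+01, -2.24906820e+01,  7.15802307e-02,
        3.42037459e-02, -7.23227481e-05]), 'ee_pos': array([0.16339842, 0.52500706, 0.30222717]), 'tool_rot': array([-4.72159257e-01, -3.10549390e+00,  1.79937025e-03]), 'force': array([-0.04612974, -0.18872071,  0.74693954]), 'wrist_torque': array([ 0.01007501, -0.02893799, -0.0375418 ]), 'finger_gap': 0.9993084238809811}
```

View pics/scene1.png

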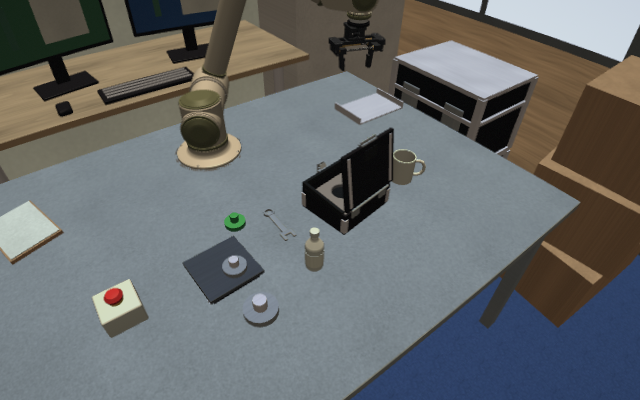

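View pics/top1.png

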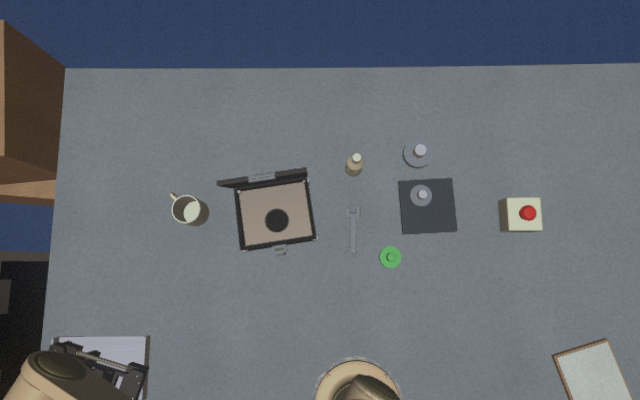

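The scene view shows the open case (345,195), and the specimen on its dark stage (235,264). The larger loose disc (262,306) and the green one (235,220) are decoys. In the top view, the specimen is at (422,195), the nest at (277,220) and the catch at (280,250).

Run:
```python
from h import *
c=cap('top');W,P=cloud(c);im=c['pixels'].astype(int)
np.set_printoptions(precision=4,suppress=True)
Z=P[...,2]
def box(u0,u1,v0,v1,m):
    k=np.zeros(m.shape,bool);k[v0:v1,u0:u1]=True;return m&k
m=box(405,440,178,215,(Z>.058)&(Z<.08)); print('knob',m.sum(),P[m].mean(0), np.median(P[m],0))
m=box(405,440,178,215,(Z>.038)&(Z<.056)); 
cn,r=cv2.minEnclosingCircle(P[m][:,:2].astype(np.float32));print('disc',m.sum(),cn,r,np.median(P[m],0))
# nest
k=box(260,295,203,238,(im.sum(2)<120)); n,l,s,ce=cv2.connectedComponentsWithStats(k.astype(np.uint8));i=1+s[1:,4].argmax();print('nestpx',s[i],ce[i],onplane(c,W,*ce[i],.042),onplane(c,W,*ce[i],.03),np.median(P[l==i],0))
# insert
k=box(225,330,170,260,(Z>.036)&(Z<.048));r=cv2.minAreaRect(P[k][:,:2].astype(np.float32));print('insert',k.sum(),r,cv2.boxPoints(r))
k=box(225,330,160,262,(Z>.064)&(Z<.08));r=cv2.minAreaRect(P[k][:,:2].astype(np.float32));print('rim',k.sum(),r,cv2.boxPoints(r))
k=box(210,330,160,262,(Z>.12));q=P[k];print('lid',k.sum(),q.min(0),q.max(0))
k=box(268,295,240,262,(Z>.085));q=P[k];print('catch',k.sum(),q.mean(0),q.min(0),q.max(0))
for nme,b in dict(bottle=(340,370,145,180),mug=(165,210,190,230),decoy=(400,435,140,170)).items():
    k=box(*b,Z>.03);q=P[k];print(nme,q.mean(0),q.min(0),q.max(0))
# scene for lid plane
c=cap('scene');W,P=cloud(c);k=box(335,400,120,215,(P[...,2]>.11)&(c['pixels'].astype(int).sum(2)<110));q=P[k];ctr=np.median(q,0);q=q[np.linalg.norm(q-ctr,axis=1)<.15];ctr=q.mean(0);n=np.linalg.svd(q-ctr,full_matrices=False)[2][2];print('lidplane',k.sum(),ctr,n,q.max(0),q.min(0))
```

```text
knob 67 [ 0.5531 -0.1785  0.0665] [ 0.5523 -0.1782  0.067 ]
disc 310 (0.55434650182724, -0.17934468388557434) 0.0301707424223423 [ 0.5511 -0.1757  0.0453]
nestpx [278 220   1   1   1] [278. 220.] [0.487  0.2105 0.042 ] [0.4882 0.2118 0.03  ] [0.4879 0.2115 0.0329]
insert 3304 ((0.4908997118473053, 0.21054479479789734), (0.20204287767410278, 0.19604529440402985), 8.354232788085938) [[0.3767 0.2928]
 [0.4052 0.0989]
 [0.6051 0.1282]
 [0.5766 0.3222]]
rim 334 ((0.4906858205795288, 0.21431711316108704), (0.19504746794700623, 0.19989348948001862), 8.57565975189209) [[0.3793 0.2986]
 [0.4092 0.1009]
 [0.602  0.13  ]
 [0.5722 0.3277]]
lid 857 [0.3683 0.0913 0.1201] [0.5919 0.3283 1.1554]
catch 156 [0.4149 0.1982 0.1136] [0.3683 0.0913 0.0851] [0.4297 0.2305 1.1554]
bottle [0.6282 0.0041 0.104 ] [ 0.3683 -0.0225  0.0308] [0.6593 0.0913 1.1554]
mug [0.5156 0.4499 0.0754] [0.3683 0.0913 0.03  ] [0.5637 0.5006 1.1554]
decoy [ 0.6669 -0.1706  0.0893] [ 0.3683 -0.1979  0.0302] [0.6951 0.0913 1.1554]
lidplane 2180 [0.5806 0.2143 0.1881] [0.9765 0.1483 0.1563] [0.6075 0.3269 0.2572] [0.5502 0.1231 0.11  ]
```

```bash
cat >> h.py <<'E'
np.set_printoptions(precision=4,suppress=True)
def tcp(s=None):
    s=s or state();return np.array(s['ee_pos']),rot(s['tool_rot'])
def delta(p,jaw_deg,s=None):
    """tool-axis shift in mm & yaw turn (deg about tool z) to TCP p, pointing down with jaws at jaw_deg (mod 180)"""
    x,Rt=tcp(s);sh=Rt.T@(np.array(p)-x)*1000
    j=np.degrees(np.arctan2(Rt[1,1],Rt[0,1]));t=-((jaw_deg-j+90)%180-90)
    print('shift mm',sh,'turn z',t,'| z axis',Rt[:,2],'jaw',j)
E
python3 - <<'E'
from h import *
c=cap('wrist');x,Rt=tcp()
print(Rt.T@(np.array(c['eye'])-x),Rt.T@rot(c['attitude']),c['camera_matrix'])
c=cap('top');W,P=cloud(c);g=c['pixels'].astype(int).sum(2)
k=np.zeros(g.shape,np.uint8);print(g[205:236:3,262:294:3])
k[203:238,260:295]=(g<150)[203:238,260:295]
n,l,s,ce=cv2.connectedComponentsWithStats(k);i=1+s[1:,4].argmax();print(s[i],ce[i],onplane(c,W,*ce[i],.042))
delta([.40,.19,.302],98.6)
E
```

```text
[ 0.0671  0.0006 -0.0827] [[-0.0004  0.9653  0.261 ]
 [ 1.      0.0004 -0.0001]
 [-0.0002  0.261  -0.9653]] [[328.3847   0.     324.1542]
 [  0.     328.3847 190.3862]
 [  0.       0.       1.    ]]
[[413 405 411 406 410 399 397 400 407 410 418]
 [399 409 404 409 359 325 375 411 413 417 409]
 [412 406 355 175 142 147 143 213 410 414 414]
 [406 388 143 140 145 141 136 153 217 418 415]
 [413 291 136 128 137 149 126 145 138 395 418]
 [409 227 131 134 123 154 151 139 138 381 416]
 [420 293 147 151 138 144 150 139 144 411 421]
 [412 384 136 136 135 137 152 148 227 421 416]
 [420 427 347 141 145 153 136 198 416 427 421]
 [432 417 423 410 352 326 388 428 420 418 422]
 [423 423 430 417 425 425 418 420 424 427 427]]
[267 210  21  21 317] [276.5237 220.2429] [0.487  0.2132 0.042 ]
shift mm [-325.4572 -249.627     0.6342] turn z -25.890153943194065 | z axis [-0.0002 -0.0004 -1.    ] jaw 72.70984605680593
```

move_arm --deltas '[[88,[-57.5,-29,0],[0,0,0]],[88,[-57.5,-29,0],[0,0,0]],[88,[-57.5,-29,0],[0,0,0]],[88,[-57.5,-29,0],[0,0,0]],[88,[-57.5,-29,0],[0,0,0]]]'

```text
time_s: 0.92
ee_pos: [0.3892, 0.3062, 0.3029]
tool_rot: [0.472, 3.106, 0.0]
force: [1.2, 0.7, 0.4]
finger_gap: 0.996
```

move_arm --deltas '[[88,[-57.5,-29,0],[0,0,0]],[88,[-57,-28,0],[0,0,0]],[88,[0,0,0],[0,0,-8.6]],[88,[0,0,0],[0,0,-8.6]],[88,[0,0,0],[0,0,-8.7]]]'

```text
time_s: 1.55
ee_pos: [0.4785, 0.2212, 0.3026]
tool_rot: [0.243, -3.132, 0.0]
force: [0.5, -0.2, 0.3]
finger_gap: 1.0
```

move_arm --deltas '[[88,[0,0,0],[0,0,0]],[88,[0,0,0],[0,0,0]]]'

```text
time_s: 1.8
ee_pos: [0.4783, 0.2214, 0.3027]
tool_rot: [0.231, -3.133, 0.0]
force: [0.0, 0.5, -0.9]
finger_gap: 0.998
```

Run:
```python
from h import *
c=cap('wrist','w1.png');W,P=cloud(c);x,Rt=tcp();print(x);g=c['pixels'].astype(int).sum(2);Z=P[...,2]
k=((Z<.036)&(Z>.02)&(g<200)&(np.hypot(P[...,0]-.487,P[...,1]-.213)<.045)).astype(np.uint8)
n,l,s,ce=cv2.connectedComponentsWithStats(k);i=1+s[1:,4].argmax();q=P[l==i];print(s[i],ce[i],q.mean(0));print(cv2.minEnclosingCircle(q[:,:2].astype(np.float32)))
k=(Z>.038)&(Z<.047)&(np.hypot(P[...,0]-.49,P[...,1]-.213)<.15);print('ins',cv2.minAreaRect(P[k][:,:2].astype(np.float32)))
delta([.553,-.179,.302],98.6)
```

```text
[0.4783 0.2214 0.3027]
[ 289  145   56   55 2359] [316.1323 172.1704] [0.4878 0.2146 0.0313]
((0.48848626017570496, 0.21491464972496033), 0.031189482659101486)
ins ((0.4864906668663025, 0.21471329033374786), (0.19618915021419525, 0.18939822912216187), 8.539445877075195)
shift mm [ -14.851  -407.0699    0.7181] turn z -0.12304176534445332 | z axis [-0.  0. -1.] jaw 98.47695823465554
```

View pics/w1.png

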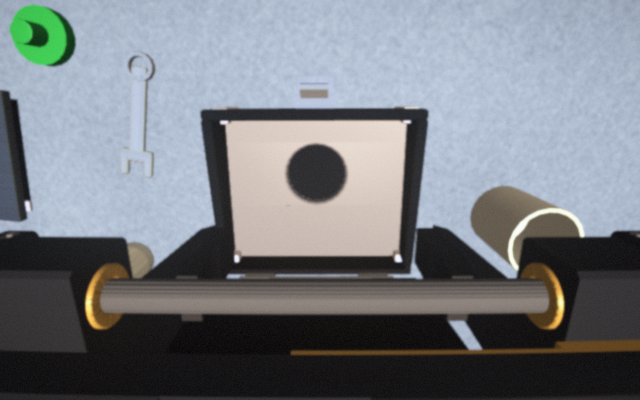

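The wrist view shows the nest at (316,172) in the case, with the catch at (314,90) and the lid upright behind the gripper. Next I measure the specimen from the same relative pose, so that camera bias cancels.

move_arm --deltas '[[88,[-1,-57,0],[0,0,0]],[88,[-1,-57,0],[0,0,0]],[88,[-1,-57,0],[0,0,0]],[88,[-1,-57,0],[0,0,0]],[88,[-1,-57,0],[0,0,0]]]'

```text
time_s: 2.48
ee_pos: [0.526, -0.0615, 0.3029]
tool_rot: [-0.233, 3.133, -0.0]
force: [1.2, 0.8, -0.5]
finger_gap: 0.998
```

move_arm --deltas '[[88,[-1,-57,0],[0,0,0]],[88,[-1,-57,0],[0,0,0]],[88,[0,0,0],[0,0,0]],[88,[0,0,0],[0,0,0]]]'

```text
time_s: 2.98
ee_pos: [0.5449, -0.1717, 0.3026]
tool_rot: [0.234, -3.133, -0.001]
force: [-0.4, -0.2, -0.8]
finger_gap: 1.001
```

Run:
```python
from h import *
c=cap('wrist','w2.png');W,P=cloud(c);x,Rt=tcp();print(x);Z=P[...,2]
d=np.hypot(P[...,0]-.554,P[...,1]+.179)<.045
k=(Z>.039)&(Z<.075)&d;q=P[k];print(k.sum())
k1=k&(Z<.052);print('disc',np.median(P[k1],0),cv2.minEnclosingCircle(P[k1][:,:2].astype(np.float32)))
k2=k&(Z>.062);print('knob',P[k2].mean(0),cv2.minEnclosingCircle(P[k2][:,:2].astype(np.float32)))
cn,_=cv2.findContours(k.astype(np.uint8),cv2.RETR_EXTERNAL,cv2.CHAIN_APPROX_NONE);cc=max(cn,key=cv2.contourArea);print(cv2.boundingRect(cc),cv2.fitEllipse(cc))
```

```text
[ 0.5449 -0.1711  0.3028]
2479
disc [ 0.5495 -0.1799  0.0469] ((0.5531958341598511, -0.17959074676036835), 0.029988890513777733)
knob [ 0.5526 -0.1796  0.0685] ((0.5531169176101685, -0.17987707257270813), 0.012142297811806202)
(287, 146, 56, 56) ((314.65655517578125, 173.46775817871094), (55.23711395263672, 55.51567840576172), 126.45655822753906)
```

View pics/w2.png

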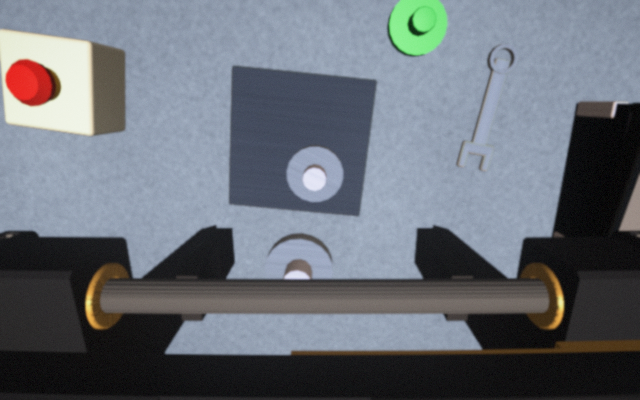

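The specimen is at (315,173) on the stage, with the larger decoy behind it at (299,260). Now I go down to grasp it.

move_arm --deltas '[[88,[-6.8,-9.7,0],[0,0,0]],[88,[0,0,60],[0,0,0]],[88,[0,0,60],[0,0,0]],[88,[0,0,40],[0,0,0]],[88,[0,0,20],[0,0,0]]]'

```text
time_s: 3.65
ee_pos: [0.5531, -0.1799, 0.1205]
tool_rot: [0.237, -3.13, -0.002]
force: [0.3, -0.2, 0.0]
finger_gap: 0.999
```

move_arm --deltas '[[88,[0,0,10],[0,0,0]],[88,[0,0,0],[0,0,0]],[88,[0,0,0],[0,0,0]]]'

```text
time_s: 4.03
ee_pos: [0.5537, -0.1808, 0.1138]
tool_rot: [-0.236, 3.131, -0.002]
force: [1.0, -0.1, -0.1]
finger_gap: 1.001
```

move_arm --deltas '[[20,[0,0,0],[0,0,0]],[20,[0,0,0],[0,0,0]],[20,[0,0,0],[0,0,0]],[20,[0,0,0],[0,0,0]],[20,[0,0,0],[0,0,0]]]'

```text
time_s: 4.65
ee_pos: [0.5532, -0.1807, 0.1128]
tool_rot: [-0.236, 3.133, -0.0]
force: [-0.1, 0.2, 0.6]
finger_gap: 0.455
```

move_arm --deltas '[[20,[0,0,0],[0,0,0]],[20,[0,0,0],[0,0,0]],[20,[0,0,0],[0,0,0]],[20,[0,0,0],[0,0,0]],[20,[0,0,0],[0,0,0]]]'

```text
time_s: 5.28
ee_pos: [0.5531, -0.1807, 0.1127]
tool_rot: [0.236, -3.133, -0.0]
force: [-0.0, -0.3, -1.0]
finger_gap: 0.266
```

move_arm --deltas '[[20,[0,0,-30],[0,0,0]],[20,[0,0,-50],[0,0,0]],[20,[0,0,-60],[0,0,0]],[20,[0,0,-48],[0,0,0]],[20,[0,0,0],[0,0,0]]]'

```text
time_s: 5.9
ee_pos: [0.5536, -0.1808, 0.3042]
tool_rot: [-0.236, 3.127, -0.006]
force: [-0.6, 0.8, -2.9]
finger_gap: 0.266
```

Run:
```python
from h import *
x,Rt=tcp();print(x,state()['force'],state()['finger_gap']*88.1)
c=cap('wrist','w3.png');W,P=cloud(c);Q=(P-x)@Rt*1000
g=c['pixels'].astype(int)
k=(np.hypot(Q[...,0],Q[...,1])<45)&(Q[...,2]>60)&(Q[...,2]<72);print(k.sum(),cv2.minEnclosingCircle(Q[k][:,:2].astype(np.float32)),np.median(Q[k],0))
```

```text
[ 0.5536 -0.1808  0.3042] [-0.5538  0.8321 -2.93  ] 23.4486660906308
4347 ((2.982607364654541, 0.7758970260620117), 29.69092559814453) [16.3734  1.0313 65.8963]
```

View pics/w3.png

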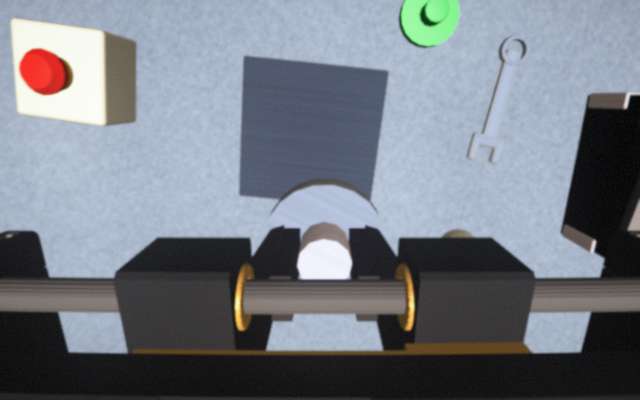

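The specimen is held (gap 23.4 mm) and hangs level. Now I carry it to the nest.

move_arm --deltas '[[20,[20,20,0],[0,0,0]],[20,[20,50,0],[0,0,0]],[20,[0,50,0],[0,0,0]],[20,[0,50,0],[0,0,0]],[20,[0,50,0],[0,0,0]]]'

```text
time_s: 6.58
ee_pos: [0.4797, 0.0324, 0.2988]
tool_rot: [0.235, -3.129, -0.002]
force: [0.1, -0.1, -1.9]
finger_gap: 0.264
```

move_arm --deltas '[[20,[0,50,0],[0,0,0]],[20,[0,50,0],[0,0,0]],[20,[-17,50,0],[0,0,0]],[20,[-17,30,0],[0,0,0]],[20,[0,0,0],[0,0,0]]]'

```text
time_s: 7.2
ee_pos: [0.4871, 0.2156, 0.2983]
tool_rot: [0.24, -3.128, 0.001]
force: [0.2, -0.8, -3.2]
finger_gap: 0.264
```

move_arm --deltas '[[20,[0,0,50],[0,0,0]],[20,[0,0,50],[0,0,0]],[20,[0,0,30],[0,0,0]],[20,[0,0,15],[0,0,0]],[20,[0,0,0],[0,0,0]]]'

```text
time_s: 7.82
ee_pos: [0.4871, 0.2135, 0.155]
tool_rot: [0.235, -3.131, 0.001]
force: [-0.5, -0.3, -2.7]
finger_gap: 0.258
```

Run:
```python
from h import *
x,Rt=tcp();print(x);delta([.4886,.2139,.135],98.5)
c=cap('wrist','w4.png')
```

```text
[0.4871 0.2135 0.155 ]
shift mm [-1.6354  0.2056 20.0294] turn z 0.07967299756519708 | z axis [-0.0022 -0.0005 -1.    ] jaw 98.5796729975652
```

View pics/w4.png

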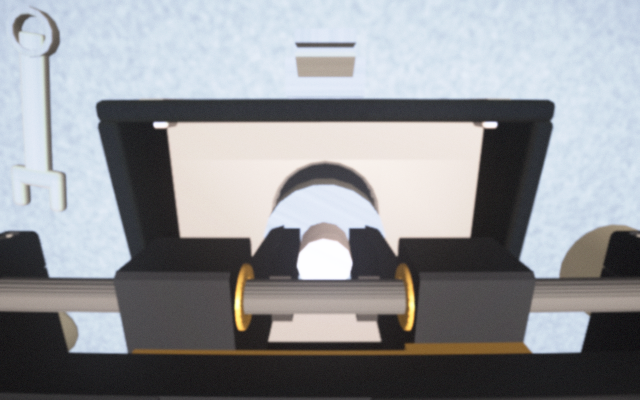

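Both the held disc's front edge (325,184) and the nest's front edge (322,163) are visible. I'll compare the two arcs with fixed-radius circle fits.

Run:
```python
from h import *
from scipy.optimize import least_squares
c=cap('wrist');x,Rt=tcp();W,P=cloud(c);g=cv2.GaussianBlur(c['pixels'],(3,3),0).astype(int).sum(2)
A=[];B=[]
for u in range(284,368,2):
    col=g[145:226,u];d=np.where(col<250)[0]
    if len(d)<3: continue
    top=145+d[0]; e=d[0]
    while e<len(col) and col[e]<330: e+=1
    A.append((u,top)); B.append((u,145+e))
print(A[::6],B[::6])
def fit(pts,z,r):
    q=np.array([(onplane(c,W,u,v-.5,z)-x)@Rt*1000 for u,v in pts])[:,:2]
    f=lambda p:np.hypot(q[:,0]-p[0],q[:,1]-p[1])-r
    s=least_squares(f,[0,0],loss='soft_l1');return s.x,np.abs(s.fun).mean() if 0 else np.median(np.abs(f(s.x)))
print('nest',fit(A,.042,31.75)); print('disc',fit(B,x[2]-.0665,30.))
```

```text
[(284, np.int64(185)), (296, np.int64(172)), (308, np.int64(166)), (320, np.int64(163)), (332, np.int64(164)), (344, np.int64(167)), (356, np.int64(174))] [(284, np.int64(197)), (296, np.int64(189)), (308, np.int64(184)), (320, np.int64(181)), (332, np.int64(181)), (344, np.int64(184)), (356, np.int64(189))]
nest (array([-0.5285,  0.6727]), np.float64(0.3575410195903501))
disc (array([1.5425, 1.2858]), np.float64(0.3329531114979236))
```

move_arm --deltas '[[20,[-1.9,-0.2,12],[0,0,0]],[20,[0,0,12],[0,0,0]],[20,[0,0,4],[0,0,0]],[20,[0,0,2],[0,0,0]],[20,[0,0,0],[0,0,0]]]'

```text
time_s: 8.55
ee_pos: [0.4893, 0.2141, 0.1258]
tool_rot: [-0.236, 3.133, -0.0]
force: [0.3, 0.0, -2.2]
finger_gap: 0.257
```

move_arm --deltas '[[20,[0,0,2],[0,0,0]],[20,[0,0,2],[0,0,0]],[20,[0,0,0],[0,0,0]]]'

```text
time_s: 8.93
ee_pos: [0.4891, 0.214, 0.1216]
tool_rot: [0.236, -3.132, 0.0]
force: [-0.4, -1.0, -2.4]
finger_gap: 0.261
```

Below the insert surface (the contact height would be 0.1247) with no contact force, so the disc is entering the nest.

move_arm --deltas '[[20,[0,0,3],[0,0,0]],[20,[0,0,3],[0,0,0]],[20,[0,0,0],[0,0,0]]]'

```text
time_s: 9.3
ee_pos: [0.4891, 0.214, 0.1154]
tool_rot: [0.236, -3.132, 0.0]
force: [-2.3, 0.5, -2.7]
finger_gap: 0.264
```

move_arm --deltas '[[20,[0,0,1.5],[0,0,0]],[20,[0,0,0.7],[0,0,0]],[20,[0,0,0],[0,0,0]]]'

```text
time_s: 9.68
ee_pos: [0.4891, 0.214, 0.1135]
tool_rot: [0.236, -3.132, 0.0]
force: [-4.2, -0.9, 0.3]
finger_gap: 0.264
```

move_arm --deltas '[[50,[0,0,0],[0,0,0]],[50,[0,0,0],[0,0,0]],[50,[0,0,0],[0,0,0]],[50,[0,0,0],[0,0,0]],[50,[0,0,0],[0,0,0]]]'

```text
time_s: 10.3
ee_pos: [0.4893, 0.214, 0.1136]
tool_rot: [-0.236, 3.133, 0.0]
force: [-0.5, -0.0, 0.4]
finger_gap: 0.569
```

move_arm --deltas '[[50,[0,0,-20],[0,0,0]],[50,[0,0,-40],[0,0,0]],[0,[0,0,-60],[0,0,0]],[0,[0,0,-60],[0,0,0]],[0,[0,0,-10],[0,0,0]]]'

```text
time_s: 10.92
ee_pos: [0.4898, 0.2142, 0.3075]
tool_rot: [-0.235, 3.125, 0.001]
force: [-0.5, -0.1, -0.2]
finger_gap: 0.254
```

move_arm --deltas '[[0,[10,0,0],[0,0,0]],[0,[0,0,0],[0,0,0]]]'

```text
time_s: 11.18
ee_pos: [0.4783, 0.2124, 0.3019]
tool_rot: [0.236, -3.129, 0.001]
force: [0.5, 1.1, -1.1]
finger_gap: 0.022
```

Run:
```python
from h import *
x,Rt=tcp();print(x,state()['finger_gap'],state()['joint_pos'])
c=cap('wrist','w5.png');W,P=cloud(c);Z=P[...,2]
r=np.hypot(P[...,0]-.4885,P[...,1]-.2145)
k=(r<.028)&(r>.017);q=P[k&(Z>.035)&(Z<.06)];A=np.c_[q[:,:2]-[.4885,.2145],np.ones(len(q))];print('disc plane',len(q),np.linalg.lstsq(A,q[:,2],rcond=None)[0],np.median(q[:,2]))
k=(r<.07)&(r>.036)&(Z>.03)&(Z<.055);print('insert z',np.median(Z[k]))
```

```text
[0.4783 0.2124 0.3019] 0.02181374207041562 [ 0.1915  0.3356  1.3701  0.      1.4394 -1.5297]
disc plane 1348 [0.0015 0.0002 0.0469] 0.04683398319665219
insert z 0.04284948966764268
```

View pics/w5.png

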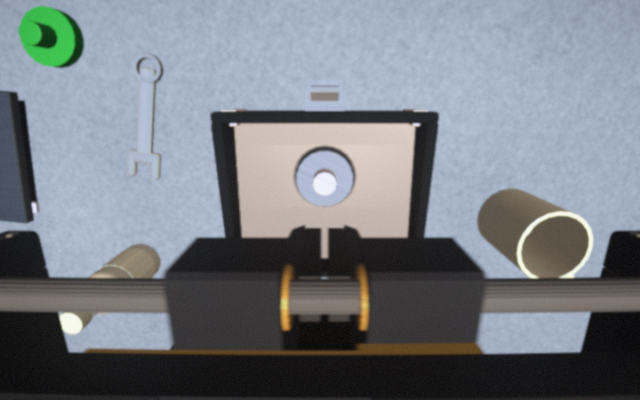

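The specimen sits flat in the nest at (324,177). The disc top is 4 mm above the insert with about 0.1° of tilt. Next I go over and behind the lid with the fingers shut.

move_arm --deltas '[[0,[0,0,-45],[0,0,0]],[0,[-50,0,0],[0,0,0]],[0,[-50,0,0],[0,0,0]],[0,[-40,0,0],[0,0,0]],[0,[0,0,0],[0,0,0]]]'

```text
time_s: 11.85
ee_pos: [0.6197, 0.2334, 0.3451]
tool_rot: [0.234, -3.129, 0.001]
force: [-0.2, 0.2, 0.6]
finger_gap: 0.006
```

move_arm --deltas '[[0,[0,0,0],[0,0,0]],[0,[0,0,32],[0,0,0]],[0,[0,0,32],[0,0,0]],[0,[0,0,0],[0,0,0]],[0,[0,0,0],[0,0,0]]]'

```text
time_s: 12.48
ee_pos: [0.6176, 0.2336, 0.2865]
tool_rot: [-0.236, 3.13, 0.0]
force: [-0.9, 0.4, 0.3]
finger_gap: 0.003
```

move_arm --deltas '[[0,[6,0,0],[0,0,0]],[0,[4,0,0],[0,0,0]],[0,[4,0,0],[0,0,0]]]'

```text
time_s: 12.85
ee_pos: [0.6036, 0.2314, 0.285]
tool_rot: [-0.236, 3.132, 0.0]
force: [-0.9, 0.7, 0.4]
finger_gap: 0.006
```

move_arm --deltas '[[0,[4,0,0],[0,0,0]],[0,[4,0,0],[0,0,0]],[0,[4,0,0],[0,0,0]],[0,[4,0,0],[0,0,0]]]'

```text
time_s: 13.35
ee_pos: [0.5879, 0.2289, 0.2845]
tool_rot: [0.236, -3.133, 0.0]
force: [0.1, 0.4, 0.1]
finger_gap: 0.007
```

move_arm --deltas '[[0,[4,0,0],[0,0,0]],[0,[4,0,0],[0,0,0]],[0,[4,0,0],[0,0,0]]]'

```text
time_s: 13.72
ee_pos: [0.5761, 0.2272, 0.2846]
tool_rot: [-0.236, 3.133, 0.0]
force: [1.9, 0.8, -1.3]
finger_gap: 0.003
```

move_arm --deltas '[[0,[5,0,1],[0,0,0]],[0,[5,0,1.2],[0,0,0]],[0,[5,0,1.5],[0,0,0]],[0,[5,0,1.6],[0,0,0]],[0,[5,0,1.8],[0,0,0]]]'

```text
time_s: 14.35
ee_pos: [0.5512, 0.2234, 0.2774]
tool_rot: [-0.236, 3.133, 0.0]
force: [0.4, -0.3, 1.0]
finger_gap: 0.003
```

move_arm --deltas '[[0,[5,0,2.1],[0,0,0]],[0,[5,0,2.3],[0,0,0]],[0,[5,0,2.6],[0,0,0]],[0,[5,0,2.8],[0,0,0]],[0,[5,0,3.0],[0,0,0]]]'

```text
time_s: 14.98
ee_pos: [0.5265, 0.2197, 0.2644]
tool_rot: [0.236, -3.133, -0.0]
force: [1.3, 0.4, 0.7]
finger_gap: 0.007
```

```bash
cat >> h.py <<'E'
H=np.array([.5923,.2298,.08]);ux=np.array([.989,.149,0])
def lid(name):
    """lid angle from inner/outer face points near the -y side strip, by camera name"""
    c=cap(name);W,P=cloud(c);d=P-H;a=d@ux;b=d@np.array([-.149,.989,0])
    k=(c['z_map']>0)&(a<.03)&(a>-.19)&(abs(b)<.095)&(abs(b)>.06)&(d[...,2]>.02)&(d[...,2]<.2)
    A,Z=a[k],d[...,2][k];q=np.c_[A,Z];ctr=np.median(q,0);t=np.linalg.svd(q-ctr,full_matrices=False)[2][0]
    return k.sum(),ctr,np.arctan2(abs(t[1]),abs(t[0])),t
E
python3 - <<'E'
from h import *
print(lid('scene'));print(lid('top'))
E
```

```text
(np.int64(1191), array([-0.0521,  0.0926]), np.float64(1.2057952727299412), array([ 0.357 , -0.9341]))
(np.int64(213), array([-0.0959,  0.143 ]), np.float64(1.0024510144291845), array([-0.5382,  0.8428]))
```

move_arm --deltas '[[0,[4.7,0,3.1],[0,0,0]],[0,[4.6,0,3.2],[0,0,0]],[0,[4.5,0,3.4],[0,0,0]],[0,[4.4,0,3.6],[0,0,0]],[0,[4.2,0,3.8],[0,0,0]]]'

```text
time_s: 15.7
ee_pos: [0.5044, 0.2163, 0.2473]
tool_rot: [0.236, -3.133, -0.0]
force: [0.3, -0.3, -0.1]
finger_gap: 0.0
```

move_arm --deltas '[[0,[4,0,3.9],[0,0,0]],[0,[3.8,0,4.1],[0,0,0]],[0,[3.6,0,4.2],[0,0,0]],[0,[3.5,0,4.3],[0,0,0]],[0,[3.3,0,4.4],[0,0,0]]]'

```text
time_s: 16.32
ee_pos: [0.4865, 0.2136, 0.2264]
tool_rot: [0.236, -3.133, 0.0]
force: [0.3, 0.2, -0.3]
finger_gap: 0.005
```

move_arm --deltas '[[0,[3.1,0,4.6],[0,0,0]],[0,[2.9,0,4.7],[0,0,0]],[0,[2.7,0,4.8],[0,0,0]],[0,[2.5,0,4.9],[0,0,0]],[0,[2.3,0,5],[0,0,0]]]'

```text
time_s: 16.95
ee_pos: [0.4732, 0.2116, 0.2023]
tool_rot: [0.236, -3.133, 0.0]
force: [0.6, 0.7, -0.6]
finger_gap: 0.007
```

Run:
```python
from h import *
print(lid('scene'));print(lid('top'));x,_=tcp();d=x-H;print(d@ux,d[2]-.064,state()['force'])
```

```text
(np.int64(1496), array([-0.1037,  0.0636]), np.float64(1.3479115749681767), array([ 0.221 , -0.9753]))
(np.int64(749), array([-0.1269,  0.1617]), np.float64(1.345869729459798), array([-0.223 ,  0.9748]))
-0.12073602529655968 0.05806186613975463 [-0.7303 -0.2751  0.1207]
```

Run:
```python
from h import *
c=cap('scene');i=c['pixels'][60:280,200:480,::-1];cv2.imwrite('pics/s2.png',cv2.resize(i,None,fx=2,fy=2))
```

```text
(no output)
```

View pics/s2.png

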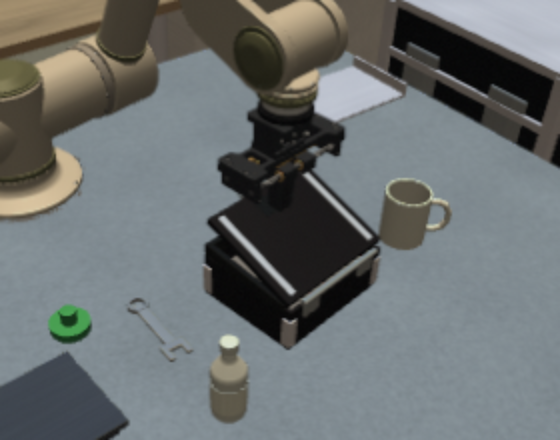

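The lid follows the fingers at about 0.45 rad. The bottle, mug and wrench have not moved. I continue down onto the pad.

move_arm --deltas '[[0,[5,0,4.5],[0,0,0]],[0,[5,0,4.5],[0,0,0]],[0,[5,0,4.5],[0,0,0]],[0,[5,0,4.5],[0,0,0]],[0,[4,0,4.5],[0,0,0]]]'

```text
time_s: 17.73
ee_pos: [0.4493, 0.208, 0.1799]
tool_rot: [0.236, -3.133, 0.0]
force: [0.2, -0.0, 0.6]
finger_gap: 0.008
```

move_arm --deltas '[[0,[0,0,2],[0,0,0]],[0,[0,0,2],[0,0,0]],[0,[0,0,2],[0,0,0]],[0,[0,0,0],[0,0,0]]]'

```text
time_s: 18.23
ee_pos: [0.4496, 0.208, 0.174]
tool_rot: [0.236, -3.133, 0.0]
force: [0.5, 0.1, 0.2]
finger_gap: -0.0
```

move_arm --deltas '[[0,[0,0,1.5],[0,0,0]],[0,[0,0,1.5],[0,0,0]],[0,[0,0,0],[0,0,0]]]'

```text
time_s: 18.6
ee_pos: [0.4496, 0.208, 0.171]
tool_rot: [0.236, -3.132, 0.0]
force: [0.1, 0.4, 0.1]
finger_gap: 0.007
```

move_arm --deltas '[[0,[0,0,1.5],[0,0,0]],[0,[0,0,1.5],[0,0,0]],[0,[0,0,0],[0,0,0]]]'

```text
time_s: 18.98
ee_pos: [0.4496, 0.208, 0.1681]
tool_rot: [0.236, -3.133, 0.0]
force: [-0.9, -0.1, 0.6]
finger_gap: 0.004
```

move_arm --deltas '[[0,[0,0,1.5],[0,0,0]],[0,[0,0,1.5],[0,0,0]],[0,[0,0,0],[0,0,0]]]'

```text
time_s: 19.35
ee_pos: [0.4495, 0.208, 0.1651]
tool_rot: [0.236, -3.132, 0.0]
force: [-0.9, -0.6, 2.6]
finger_gap: -0.001
```

move_arm --deltas '[[0,[0,0,1],[0,0,0]],[0,[0,0,1],[0,0,0]],[0,[0,0,0],[0,0,0]]]'

```text
time_s: 19.73
ee_pos: [0.4495, 0.208, 0.1631]
tool_rot: [0.236, -3.132, 0.0]
force: [-2.4, -0.6, 4.0]
finger_gap: 0.006
```

move_arm --deltas '[[0,[0,0,1],[0,0,0]],[0,[0,0,1],[0,0,0]],[0,[0,0,0],[0,0,0]]]'

```text
time_s: 20.1
ee_pos: [0.4494, 0.208, 0.1615]
tool_rot: [0.236, -3.132, 0.0]
force: [-4.3, -0.7, 9.1]
finger_gap: 0.004
```

move_arm --deltas '[[0,[0,0,1],[0,0,0]],[0,[0,0,1],[0,0,0]],[0,[0,0,0],[0,0,0]]]'

```text
time_s: 20.48
ee_pos: [0.4492, 0.208, 0.1597]
tool_rot: [0.236, -3.132, 0.0]
force: [-5.1, -1.8, 12.4]
finger_gap: 0.007
```

move_arm --deltas '[[0,[0,0,1],[0,0,0]],[0,[0,0,0],[0,0,0]]]'

```text
time_s: 20.72
ee_pos: [0.4492, 0.208, 0.1588]
tool_rot: [0.236, -3.132, 0.0]
force: [-7.9, -1.5, 13.4]
finger_gap: 0.004
```

move_arm --deltas '[[0,[0,0,1],[0,0,0]],[0,[0,0,0],[0,0,0]]]'

```text
time_s: 20.98
ee_pos: [0.4491, 0.208, 0.1579]
tool_rot: [0.236, -3.132, 0.0]
force: [-6.5, -0.6, 14.4]
finger_gap: -0.0
```

move_arm --deltas '[[0,[0.6,0,0.5],[0,0,0]],[0,[0,0,0],[0,0,0]]]'

```text
time_s: 21.22
ee_pos: [0.4489, 0.208, 0.1576]
tool_rot: [-0.236, 3.132, -0.0]
force: [-6.0, -1.8, 15.4]
finger_gap: 0.006
```

move_arm --deltas '[[0,[0.2,0,0.7],[0,0,0]],[0,[0,0,0],[0,0,0]]]'

```text
time_s: 21.48
ee_pos: [0.4488, 0.208, 0.157]
tool_rot: [-0.236, 3.132, 0.0]
force: [-5.0, -1.0, 15.4]
finger_gap: 0.006
```

move_arm --deltas '[[0,[0.2,0,0.7],[0,0,0]],[0,[0,0,0],[0,0,0]]]'

```text
time_s: 21.72
ee_pos: [0.4487, 0.2079, 0.1559]
tool_rot: [-0.236, 3.132, 0.0]
force: [-3.8, -0.5, 9.5]
finger_gap: 0.005
```

move_arm --deltas '[[0,[0.2,0,0.7],[0,0,0]],[0,[0,0,0],[0,0,0]]]'

```text
time_s: 21.98
ee_pos: [0.4486, 0.2079, 0.155]
tool_rot: [-0.236, 3.132, 0.0]
force: [-2.6, -0.6, 7.6]
finger_gap: 0.001
```

move_arm --deltas '[[0,[0.1,0,0.7],[0,0,0]],[0,[0,0,0],[0,0,0]]]'

```text
time_s: 22.22
ee_pos: [0.4486, 0.2079, 0.1543]
tool_rot: [-0.236, 3.132, 0.0]
force: [-1.9, -0.4, 7.8]
finger_gap: 0.003
```

move_arm --deltas '[[0,[0.1,0,0.6],[0,0,0]],[0,[0,0,0],[0,0,0]]]'

```text
time_s: 22.48
ee_pos: [0.4485, 0.2079, 0.1538]
tool_rot: [-0.236, 3.131, 0.0]
force: [-2.3, -1.6, 8.9]
finger_gap: 0.003
```

move_arm --deltas '[[0,[0.1,0,0.5],[0,0,0]],[0,[0,0,0],[0,0,0]]]'

```text
time_s: 22.72
ee_pos: [0.4485, 0.2079, 0.1534]
tool_rot: [-0.236, 3.131, 0.0]
force: [-3.4, 0.0, 10.7]
finger_gap: 0.009
```

move_arm --deltas '[[0,[0,0,0.5],[0,0,0]],[0,[0,0,0],[0,0,0]]]'

```text
time_s: 22.98
ee_pos: [0.4484, 0.2079, 0.153]
tool_rot: [-0.236, 3.131, 0.0]
force: [-2.9, -1.7, 12.3]
finger_gap: 0.004
```

move_arm --deltas '[[0,[0,0,0.3],[0,0,0]],[0,[0,0,0],[0,0,0]]]'

```text
time_s: 23.22
ee_pos: [0.4485, 0.2079, 0.153]
tool_rot: [-0.236, 3.131, 0.0]
force: [-4.5, -0.9, 15.4]
finger_gap: 0.006
```

It is on the rigid ledge (z stalled, force rising), which is past the catch point. I back off and check.

move_arm --deltas '[[0,[0,0,-2],[0,0,0]],[0,[0,0,-4],[0,0,0]],[0,[0,0,-30],[0,0,0]],[0,[0,0,-50],[0,0,0]],[0,[0,0,-60],[0,0,0]]]'

```text
time_s: 23.85
ee_pos: [0.448, 0.2077, 0.2989]
tool_rot: [0.235, -3.131, 0.0]
force: [0.3, -0.0, -0.1]
finger_gap: 0.002
```

move_arm --deltas '[[0,[60,-40,0],[0,0,0]],[0,[50,-60,0],[0,0,0]],[0,[0,-60,0],[0,0,0]],[0,[0,0,0],[0,0,0]],[0,[0,0,0],[0,0,0]]]'

```text
time_s: 24.48
ee_pos: [0.3786, 0.0531, 0.2979]
tool_rot: [0.235, -3.133, -0.0]
force: [0.1, -0.4, 0.2]
finger_gap: 0.007
```

Run:
```python
from h import *
print(tcp()[0],state()['force'])
for n in('top','scene'):
    c=cap(n);W,P=cloud(c);d=P-H;a=d@ux;b=d@np.array([-.149,.989,0])
    k=(c['z_map']>0)&(a<-.02)&(a>-.125)&(abs(b)<.09)&(d[...,2]>-.02)&(d[...,2]<.06)
    s,o=np.polyfit(a[k],d[...,2][k],1);print(n,k.sum(),'angle',-np.arctan(s),'offset',o)
    if n=='scene': cv2.imwrite('pics/s3.png',cv2.resize(c['pixels'][80:330,180:460,::-1],None,fx=2,fy=2))
    if n=='top':
        Z=P[...,2]
        for nm,bx in dict(bottle=(340,370,145,180),mug=(165,210,190,230)).items():
            m=np.zeros(Z.shape,bool);m[bx[2]:bx[3],bx[0]:bx[1]]=1;print(nm,P[m&(Z>.03)].mean(0))
```

```text
[0.3786 0.0531 0.2979] [ 0.1181 -0.4102  0.1875]
top 2674 angle 0.03330844492974745 offset 0.004959307505712458
bottle [0.6283 0.0042 0.1043]
mug [0.5147 0.4473 0.0827]
scene 1460 angle 0.03272632647872397 offset 0.005772423528074716
```

View pics/s3.png

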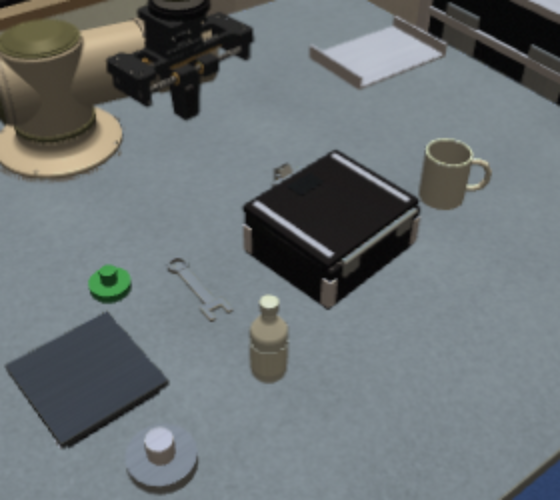

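The lid is flat and shut at 0.033 rad in both cameras, inside the caught range. The catch stands over the lip at (283,172), and the arm is clear.

```bash
python3 -c "
from cell import bot;print(bot.job_done())"
```

```text
the job is handed in; nothing more can be done
None
```

The specimen is back in its nest and the lid is shut and held by the catch. I handed the job in at about 24.5 s on the robot's clock.

- **Specimen:** I took the smaller non-green disc from the stage and lowered it into the nest. The check before closing showed its disc top 4 mm above the insert, with about 0.1° of tilt.
- **Lid:** I swung it over from behind and pressed it on the pad. The vertical force peaked at about 15.4 N (about 16.5 N in total), dropped at the snap, then rose again on the rigid ledge. Readings came once per move call, so brief peaks between them were not seen. After letting go, the lid stayed at 0.033 rad in both the top and scene cameras, inside the caught range of -0.01 to 0.068.
- **Bystanders:** The bottle measured the same before and after. The wrench and mug looked unmoved in the pictures, but I did not re-measure the wrench. My two mug means differed by up to 7 mm; the first included pixels without depth, so I did not treat that as movement.
- **Disagreements:** The camera estimates of the specimen and nest differed by 1 to 3 mm, so I placed it using the wrist camera's relative measurement. One lid-angle fit halfway through the swing was spoiled by the gripper in view, and I checked that point by picture instead.

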